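# Shut the screw cassette's covers, pinch its side catches and hold it out of its dock

### The arm

A 6-joint arm with a two-finger parallel gripper is mounted at the origin on the work surface. World frame = base frame: x ahead of the robot, y to its left, z up, the work surface at z = 0. Lengths are in m, angles in rad, forces in N, time in s.
With the tool pointing down it reaches from about 0.3 to 0.775 m from the base axis. Payload 14.6 kg.
Tool frame: the origin (TCP) lies between the finger pads; the fingertips stand 11 mm ahead of it and the grasp point (between the pads) lies 8 mm behind it; z points along the fingers, y is the line along which they close (so a half turn about z gives the same grasp; the last joint's range is limited). The gripper opens to 94 mm and grips with 3 to 60 N. Pads are 16 mm wide; open, the fingers measure 119 mm over their backs; the gripper's body (75 mm by 177 mm) begins 78 mm behind the grasp point.
Start: joints at [-1.211, 0.3, 1.521, -0, 1.321, -0.067], TCP at [0.228, -0.501, 0.216] pointing down, gripper open.
Joint ranges: [-3.03, 3.03], [-0.79, 2.21], [0.23, 2.52], [-1.04, 4.18], [0, 3.07], [-2.55, 2.55]. Speed limits (rad/s): [2.22, 2.22, 2.57, 3.14, 3.14, 3.14].

### API

Orientations are given as a rotation vector (axis times angle).
In Python, from rig import arm, optics, order gives the robot as it stands. The module is installed in compiled form; this text tells all that it offers.
- The arm moves only by the tool drive_tool, never from a script. Its argument "steps" is a list of rows, each an object with "linear": the shift along the tool's x, y, z scaled (see below), a list of three; "dr": the turn, a rotation vector about the tool's x, y, z scaled (see below), a list of three; "hand": the finger opening in mm, from 0 to 94. In form: [{"linear": [x, y, z], "dr": [ax, ay, az], "hand": hand}, ...]. A call has 1 to 12 rows; each row is the pose to reach, as a shift and turn from the pose commanded when the call began, along the tool's axes at that moment; what a row does not reach only later rows make up. The controller multiplies each number of a shift by 30 cm and each number of a turn by 2 rad. A row lasts 1/8 s, in which the tool goes at most 62.5 mm and 10.7 degrees, less where a joint would pass 70% of its speed; a pose out of reach is approached as far as the arm can. A call with a number of a shift or a turn outside -1 to 1 is refused whole. A call with a gripper value outside its range is refused whole. The fingers move at their own pace and stop on an object; "force" is the grip in N (left out, the last holds). Time passes only in rows, so rows that repeat a pose let the fingers close. It gives the time, the measured TCP pose, the force, the opening and the grip force at its end, in the units of the state.
- arm.state(): the state, without advancing time (a new reading comes with each control period).
- optics.grab_frame(name): name is "scene" or "top" or "wrist"; returns (picture, depth): 400x640x3 uint8, red, green, blue; 400x640 float32, m along the optical axis (not along the pixel's ray), 0 where there is no reading.
- optics.camera_params(name): a dict with "camera_matrix" (3x3 intrinsics, pixels), "extrinsics" (4x4, takes a point from world to camera coordinates). Camera axes: x right, y up, looking along -z (the intrinsics and any distortion apply to the point x, -y, -z); pixel columns grow to the right and rows downward; lengths in m; the calibration is good to about 2 mm. The wrist camera is an equidistant fisheye: a pixel r from the principal point sees the ray r / f radians off the axis. A picture is of the moment at which its call begins: read the wrist's pose just before it. camera_params takes no time and is no camera call; for the wrist camera it gives the pose at the moment of the call.
- order.close_job(): hands the job in; it is judged then, once.
The state is a dict: "clock": time; "joint_positions": joint angles; "qd": joint speeds; "tau": joint torques, N m; "eef_pos": TCP position; "ee_rot": TCP orientation; "contact_force": force on the tool from outside, world axes, zero at the start; "moment": the same for the moment, N m; "gripper_width": finger opening in m; "finger_force": force on a finger pad.
Only numpy, scipy, OpenCV 4.12 (cv2) and the standard library are available. Lean on these libraries where they do the work, as an engineer would, in place of code of your own. Each camera call takes 0.05 s, during which the arm holds its last target. There are 200 camera calls.

### The job

The joiner wants the screw cassette carried over to the job: press both of its see-through covers down until each snaps shut so that nothing spills, then squeeze the two catches on its long sides together and lift it straight up out of its bench dock. Finish while still holding it by the squeezed catches, level and still, with its underside at least 10 cm above the bench top and covers shut. Leave the mallet, the try square, the copper dish and the wood offcut where they lie.

Things in the scene. Friction and masses are not known exactly. Their poses are not given: they have to be found in the camera images.
- dock: Black plastic dock screwed to the bench, 204 x 100 mm base flange, 28 mm tall walls round a well (154 x 54 mm) whose floor is 6 mm above the bench. Origin: centre of its underside, on the bench top; x along its length, y across, z up. It does not move.
- pinch (a point): The cassette's grasp centre, midway between its two catch pads; x along the cassette, y across it, z up, as the dock's. It is 54 mm above the cassette's underside, 18 mm below its top rim and, while docked, 60 mm above the bench. Beside the pads there is free room from above down to the dock's wall tops, 32 mm below this point.
- underside (a point): Centre of the cassette's underside; axes as pinch. Grey plastic cassette, body 150 mm long (x), 52 mm wide (y), 72 mm tall, 0.35 to 0.65 kg, seated in the dock; two open bins (brass screws in the +x bin, wooden dowels in the -x bin) with a 36 mm housing between them that carries the catches and the cover hinges.
- catch_left_pad (a point): Centre of the outer face of the black ribbed catch pad (26 mm along x, 24 mm tall) on the cassette's +y side; it moves in with the catch. It is 32 mm from pinch when free, 26.5 mm when fully in (64 mm over both pads, 53 mm squeezed).
- catch_right_pad (a point): The same on the cassette's -y side.
- catch_left (a joint): Catch on the cassette's +y side: how far it is pushed straight inward, 0 free to 0.0055 m fully in, against a spring of 2.3 N at first and 7.2 N fully in. Its nose hooks under the dock's lip and holds the cassette down until the catch is in by 4 to 5 mm; it springs back when released.
- catch_right (a joint): The same catch on the cassette's -y side.
- cover_a (a joint): Clear cover over the +x bin, 64 x 52 x 3 mm, hinged along the cassette's y, 15 mm on the +x side of pinch and 20 mm above it; free end outward. 0 rad shut, 1.3 rad most open. Stiff hinge: it stays where it is left. At about 0.08 rad it meets its snap; some 6 to 9 N at the press point take it past, and it then stays shut.
- cover_b (a joint): The same cover over the -x bin: hinge axis 15 mm on the -x side of pinch and 20 mm above it, free end towards -x. 0 rad shut.
- cover_a_press (a point): Point on the top face of cover a, on its centre line, 50 mm from its hinge and 14 mm from its free edge: a good place to push. It moves with the cover; shut, it is 21.5 mm above pinch and 65 mm from it along +x.
- cover_b_press (a point): The same point on cover b; shut, it is 21.5 mm above pinch and 65 mm from it along -x.
- mallet: Bystander: wooden joiner's mallet lying down, head 62 x 125 x 68 mm, whole length 306 mm; origin under it, near mid-length. Leave alone.
- try_square: Bystander: try square lying flat, wooden stock 115 mm and steel blade 150 mm, 18 mm high. Leave alone.
- copper_dish: Bystander: small copper dish, 96 mm across, 34 mm high. Leave alone.
- offcut: Bystander: planed wood offcut, 160 x 55 x 22 mm. Leave alone.

How it is judged:
On the way, in this order (a step that is already met when the one before it is completed fails the run):
1. both covers snapped shut while the cassette sits in its dock (value of joint each of cover_a, cover_b below 0.04 rad and z of underside in the frame of dock below 0.012 m), for 0.2 s.
2. both catches squeezed in together, the cassette still in its dock (value of joint each of catch_left, catch_right above 0.0035 m and z of underside in the frame of dock below 0.02 m), for 0.04 s.
At the end, for the whole second after the job is handed in: The cassette is held in the fingers by its two squeezed catches (both in by more than 3.5 mm), its underside more than 9 cm above the bench top, tilted less than 0.2 rad, at rest (under 3 cm/s), clear of its dock, with both covers shut (below 0.04 rad) (height (world z) of underside above 0.09 m and angle between underside's own z axis and vertical below 0.2 rad and value of joint each of catch_left, catch_right above 0.0035 m and value of joint each of cover_a, cover_b below 0.04 rad and contact force between the fingers and cassette above 2 N and contact force between cassette and dock below 0.2 N and linear speed of cassette below 0.03 m/s); the arm keeps its last pose, push and grip.
It fails at once if the cassette leaves its dock with a cover open (z of underside in the frame of dock above 0.015 m and value of joint any of cover_a, cover_b above 0.06 rad).
It fails at once if a bystander is moved by more than 2.5 cm (distance of any of mallet, try_square, copper_dish, offcut from where it was at the start of the episode above 0.025 m).
It also fails if it takes over 61 s, if anything falls off the work surface, if the arm or the gripper's body presses on something with over 40 N, if the wrist force passes 120 N, or if a joint passes its speed limit or range.

## Working session

There is one attempt and no reset: what is moved stays moved. The work goes in short steps, Python scripts to look and compute and a tool call to move; the robot and the scene stay as the last step left them, time stands still between calls to the robot, and variables do not carry over. Pictures are saved under pics/ and viewed, at most 10 in all, crops included, and the job is handed in when it is done.

Besides the shell and the picture viewer there is one more tool, called after "Request:" as a command line: name --argument value ..., lists and objects as JSON in quotes. drive_tool: Moves the arm, as the interface text tells. Shifts and turns lie within -1 to 1; 1 stands for 30 cm of shift or 2 rad of turn. Its arguments: {"type":"object","properties":{"steps":{"type":"array"},"force":{"type":"number"}},"required":["steps"]}

```bash
mkdir -p pics; cat > h.py <<'E'
import numpy as np, cv2
from rig import arm, optics, order
from scipy.spatial.transform import Rotation as R
def cloud(name):
    im,d=optics.grab_frame(name); p=optics.camera_params(name)
    K=np.array(p["camera_matrix"]);E=np.array(p["extrinsics"])
    v,u=np.mgrid[0:400,0:640]
    c=np.stack([(u-K[0,2])/K[0,0]*d,-(v-K[1,2])/K[1,1]*d,-d],-1)
    w=(c-E[:3,3])@E[:3,:3]
    return im,d,w
E
python3 - <<'E'
from h import *
for n in("top","scene"):
    im,d,w=cloud(n); cv2.imwrite(f"pics/{n}0.png",im[:,:,::-1]); np.savez(f"{n}0.npz",im=im,d=d,w=w)
    p=optics.camera_params(n);print(n,p["camera_matrix"],np.linalg.inv(p["extrinsics"])[:3,3])
print(arm.state())
E
```

```text
top [[378.38699824   0.         314.99993936]
 [  0.         378.38699824 200.86631236]
 [  0.           0.           1.        ]] [0.53166325 0.06127893 0.93066281]
scene [[449.90315531   0.         320.77059031]
 [  0.         449.90315531 204.88555002]
 [  0.           0.           1.        ]] [ 1.2954045  -0.20231931  0.68424366]
{'clock': 0.1, 'joint_positions': array([-1.21058255e+00,  3.00393235e-01,  1.52148156e+00,  1.14831490e-05,
        1.32067432e+00, -6.65880542e-02]), 'qd': array([-0.0013528 , -0.00186998, -0.0027332 ,  0.0010475 , -0.00032838,
        0.00061809]), 'tau': array([ 1.48039460e-03, -5.32645190e+01, -3.53281224e+01,  7.09560653e-02,
        2.34573882e-02, -6.72238798e-05]), 'eef_pos': array([ 0.22761334, -0.50046931,  0.21597113]), 'ee_rot': array([-3.06940437e+00, -6.65136742e-01,  2.02432727e-04]), 'contact_force': array([ 0.07366386,  0.51326445, -0.19473083]), 'moment': array([-0.01975498,  0.02369158, -0.01055408]), 'finger_force': 0.0, 'gripper_width': 0.09389446248053938}
```

View pics/top0.png

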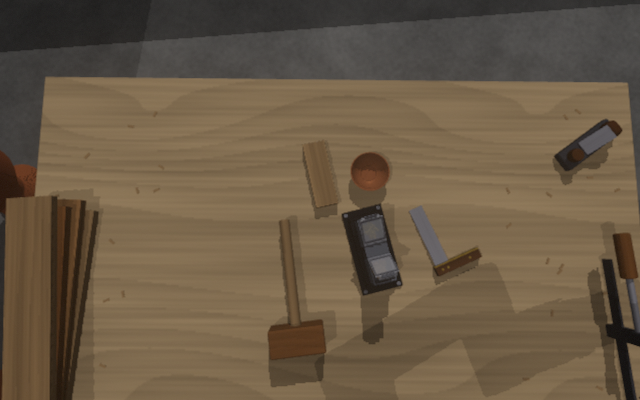

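View pics/scene0.png

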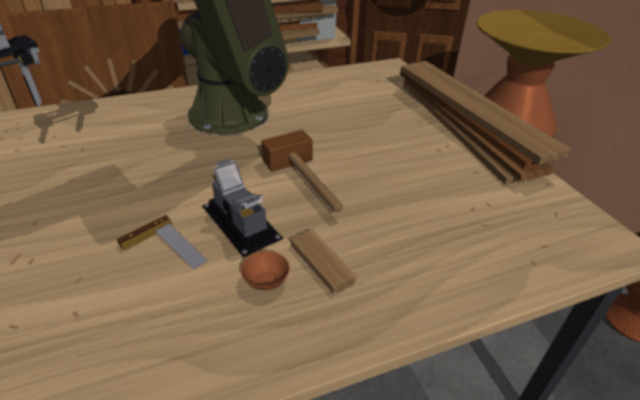

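The top view shows the dock at about (372,250), with the offcut at (320,175), the dish at (370,170), the square at (440,245) and the mallet at (297,300). In the scene view the cassette is at about (240,205), and both covers look open. Next I'll measure the dock and zoom in.

```bash
python3 - <<'E'
from h import *
z=np.load("top0.npz");im,w,d=z["im"],z["w"],z["d"]
print("bench z",np.median(w[100:130,250:450,2]), "px(372,250)",w[250,372], w[250,450],w[170,372])
g=im.max(2); m=((g<60)).astype(np.uint8); m[:190]=0;m[310:]=0;m[:,:330]=0;m[:,415:]=0
m=cv2.morphologyEx(m,cv2.MORPH_CLOSE,np.ones((9,9)))
cs,_=cv2.findContours(m,0,2)
c=max(cs,key=cv2.contourArea);print(cv2.minAreaRect(c),cv2.boundingRect(c))
reg=w[195:305,335:410].reshape(-1,3); 
K=378.387
for lo,hi in((.004,.02),(.02,.035),(.06,.085),(.085,.2)):
    s=reg[(reg[:,2]>lo)&(reg[:,2]<hi)]
    if len(s)>5: print(lo,len(s),s.mean(0),cv2.minAreaRect((s[:,:2]*1000).astype(np.float32)))
a=cv2.resize(im[195:305,320:420],(500,550),interpolation=cv2.INTER_CUBIC)
b=cv2.resize(np.load("scene0.npz")["im"][145:265,190:300],(300,327))
o=np.zeros((550,800,3),np.uint8);o[:,:500]=a;o[:327,500:]=b
cv2.imwrite("pics/z.png",np.clip(o[:,:,::-1]*1.6,0,255))
E
```

```text
bench z 0.00036902699439035397 px(372,250) [ 0.51691574 -0.07054138  0.07898288] [ 0.51718141 -0.27328698  0.00068618] [ 0.71274324 -0.08345128  0.00578917]
((371.3962707519531, 249.36102294921875), (84.38451385498047, 40.64628219604492), 75.0685806274414) (342, 204, 60, 91)
0.004 1002 [ 0.51962284 -0.06876279  0.00678446] ((516.1749877929688, -82.806884765625), (257.58599853515625, 177.49595642089844), 1.471646785736084)
0.02 506 [ 0.52133994 -0.05261709  0.02756096] ((549.3504638671875, -68.13735961914062), (236.83090209960938, 89.8697280883789), 20.010251998901367)
0.06 626 [ 0.51190745 -0.07607288  0.07668222] ((518.5751342773438, -79.56748962402344), (151.1640167236328, 65.5798568725586), 11.335220336914062)
0.085 1133 [ 0.5268775  -0.07736454  0.10644911] ((527.7044067382812, -77.24034118652344), (136.905029296875, 52.05097961425781), 14.572726249694824)[ WARN:0@0.181] global loadsave.cpp:1063 imwrite_ Unsupported depth image for selected encoder is fallbacked to CV_8U.
```

View pics/z.png

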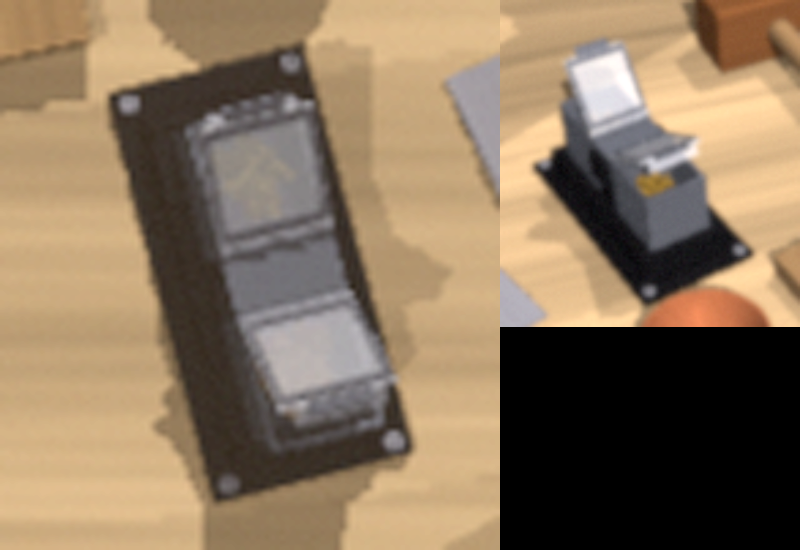

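The zoom shows the dock with corner screws at full-image pixels (346,216), (378,207), (399,283) and (366,292). The brass screws are in the far bin (up in the image), so cassette +x points roughly along world +x. Both covers are open, and the near one (b) is open wider.

```bash
python3 - <<'E'
from h import *
z=np.load("top0.npz");im,w=z["im"],z["w"]
p=optics.camera_params("top");K=np.array(p["camera_matrix"]);E=np.array(p["extrinsics"]);C=np.linalg.inv(E)[:3,3]
def ray(px,h):
    r=np.c_[(px[:,0]-K[0,2])/K[0,0],-(px[:,1]-K[1,2])/K[1,1],-np.ones(len(px))]@E[:3,:3]
    return C+r*((h-C[2])/r[:,2])[:,None]
def at(h,px): return ray(np.array(px,float),h)
s=at(.006,[(345.8,215.6),(378,207.4),(398.8,283),(365.6,292)])
print(s[:,:2],s.mean(0))
ax=(s[0]+s[1]-s[2]-s[3])[:2];print("yaw",np.degrees(np.arctan2(ax[1],ax[0])),np.linalg.norm(ax)/2, np.linalg.norm(s[0]-s[1]))
c=at(.006,[(342,214),(381,204),(402,285),(363,294.5)]);print(c[:,:2],c.mean(0),np.linalg.norm(c[0]-c[3]),np.linalg.norm(c[0]-c[1]))
yaw=np.arctan2(ax[1],ax[0]);o=s.mean(0)[:2]
u=np.array([np.cos(yaw),np.sin(yaw)]);v=np.array([-u[1],u[0]])
for nm in("top","scene"):
    W=np.load(nm+"0.npz")["w"].reshape(-1,3);X=(W[:,:2]-o)@u;Y=(W[:,:2]-o)@v
    k=(abs(X)<.12)&(abs(Y)<.04)&(W[:,2]>.04)
    for x in np.arange(-.1,.1,.01):
        q=k&(abs(X-x)<.005)
        if q.sum()>2: print(nm,round(x,3),q.sum(),np.percentile(W[q,2],[10,50,90]).round(3),"Y",np.percentile(Y[q],[3,97]).round(3))
E
```

```text
[[ 0.59867881 -0.01829245]
 [ 0.61956559 -0.09741765]
 [ 0.43752113 -0.14566934]
 [ 0.41568575 -0.06568867]] [ 0.51786282 -0.08176703  0.006     ]
yaw 14.682686483889217 0.18868022066244688 0.08183553336505085
[[ 0.60252285 -0.00897963]
 [ 0.62802834 -0.10488177]
 [ 0.43286212 -0.15329024]
 [ 0.4097694  -0.05942272]] [ 0.51829568 -0.08164359  0.006     ] 0.1992445622236857 0.09923583314688603
top -0.07 98 [0.048 0.074 0.079] Y [-0.022  0.028]
top -0.06 41 [0.056 0.126 0.129] Y [-0.016  0.029]
top -0.05 125 [0.076 0.132 0.138] Y [-0.02   0.028]
top -0.04 156 [0.096 0.121 0.127] Y [-0.022  0.028]
top -0.03 148 [0.078 0.106 0.112] Y [-0.022  0.028]
top -0.02 130 [0.087 0.092 0.098] Y [-0.022  0.028]
top -0.01 132 [0.073 0.079 0.085] Y [-0.027  0.032]
top -0.0 130 [0.071 0.077 0.079] Y [-0.028  0.034]
top 0.01 130 [0.071 0.077 0.08 ] Y [-0.028  0.034]
top 0.02 111 [0.08  0.083 0.087] Y [-0.023  0.028]
top 0.03 116 [0.085 0.089 0.092] Y [-0.022  0.028]
top 0.04 117 [0.086 0.095 0.097] Y [-0.022  0.028]
top 0.05 123 [0.078 0.1   0.103] Y [-0.022  0.028]
top 0.06 125 [0.079 0.105 0.108] Y [
[... 316 characters left out ...]
.027  0.022]
scene -0.04 208 [0.078 0.115 0.123] Y [-0.027  0.022]
scene -0.03 210 [0.079 0.101 0.108] Y [-0.027  0.023]
scene -0.02 190 [0.079 0.087 0.093] Y [-0.026  0.023]
scene -0.01 108 [0.068 0.078 0.082] Y [-0.033  0.024]
scene -0.0 100 [0.064 0.078 0.079] Y [-0.033  0.025]
scene 0.01 91 [0.052 0.069 0.082] Y [-0.033  0.017]
scene 0.02 117 [0.049 0.063 0.087] Y [-0.027  0.023]
scene 0.03 96 [0.049 0.061 0.091] Y [-0.027  0.023]
scene 0.04 118 [0.053 0.063 0.098] Y [-0.027  0.023]
scene 0.05 94 [0.054 0.073 0.104] Y [-0.027  0.024]
scene 0.06 69 [0.051 0.077 0.11 ] Y [-0.028  0.025]
scene 0.07 451 [0.046 0.067 0.11 ] Y [-0.027  0.023]
scene 0.08 29 [0.055 0.081 0.115] Y [-0.017  0.015]
```

```bash
cat >> h.py <<'E'
O=np.array([.518,-.082]);YAW=np.radians(14.7)
u=np.array([np.cos(YAW),np.sin(YAW),0]);v=np.array([-u[1],u[0],0]);Z=np.array([0,0,1.])
def tgt(x,y,ztip): return np.r_[O,0]+u*x+v*y+Z*(ztip+.011)   # cassette x,y ; fingertip height
def plan(T,s=None):
    s=s or arm.state();B=R.from_rotvec(s["ee_rot"])
    best=min((R.from_matrix(np.c_[k*u,-k*v,-Z]) for k in(1,-1)),key=lambda r:(B.inv()*r).magnitude())
    print("lin",(B.inv().apply(T-s["eef_pos"])/.3).round(4),"dr",((B.inv()*best).as_rotvec()/2).round(4))
def loc():
    s=arm.state();d=s["eef_pos"]-np.r_[O,0]
    print("t",round(s["clock"],2),"cass x,y,ztip",(d@u).round(4),(d@v).round(4),(d[2]-.011).round(4),"F",s["contact_force"].round(2),"w",s["gripper_width"],s["finger_force"])
E
python3 - <<'E'
from h import *
print(R.from_rotvec(arm.state()["ee_rot"]).as_matrix().round(3)); loc(); plan(tgt(-.038,0,.165))
E
```

```text
[[ 0.91   0.414 -0.   ]
 [ 0.414 -0.91   0.001]
 [ 0.    -0.001 -1.   ]]
t 0.1 cass x,y,ztip -0.3871 -0.3311 0.205 F [ 0.07  0.51 -0.19] w 0.09389446248053938 0.0
lin [ 1.3337 -0.8904  0.1342] dr [-0.0005  0.      0.0851]
```

Request:
drive_tool --steps '[{"linear": [0.17, -0.11, 0], "dr": [0, 0, 0.085], "hand": 0}, {"linear": [0.33, -0.22, 0], "dr": [0, 0, 0.085], "hand": 0}, {"linear": [0.5, -0.33, 0], "dr": [0, 0, 0.085], "hand": 0}, {"linear": [0.667, -0.445, 0], "dr": [0, 0, 0.085], "hand": 0}, {"linear": [0.83, -0.55, 0], "dr": [0, 0, 0.085], "hand": 0}, {"linear": [1, -0.668, 0], "dr": [0, 0, 0.085], "hand": 0}, {"linear": [1, -0.668, 0], "dr": [0, 0, 0.085], "hand": 0}]'

```text
clock: 0.98
eef_pos: [0.4191, -0.191, 0.2163]
ee_rot: [-3.114, -0.41, 0.0]
contact_force: [-0.5, -1.1, -1.0]
gripper_width: 0.0273
finger_force: 0.0
```

```bash
python3 -c "
from h import *
loc(); plan(tgt(-.036,0,.165))"
```

```text
t 0.97 cass x,y,ztip -0.1233 -0.0803 0.2053 F [-0.46 -1.13 -0.96] w 0.0272982133097276 0.0
lin [ 0.2926 -0.2661  0.1344] dr [-0.0003  0.      0.0027]
```

Request:
drive_tool --steps '[{"linear": [0.15, -0.13, 0.05], "dr": [0, 0, 0.003], "hand": 0}, {"linear": [0.293, -0.266, 0.09], "dr": [0, 0, 0.003], "hand": 0}, {"linear": [0.293, -0.266, 0.1], "dr": [0, 0, 0.003], "hand": 0}, {"linear": [0.293, -0.266, 0.1], "dr": [0, 0, 0.003], "hand": 0}, {"linear": [0.293, -0.266, 0.1], "dr": [0, 0, 0.003], "hand": 0}]'

```text
clock: 1.6
eef_pos: [0.4822, -0.0959, 0.1868]
ee_rot: [3.117, 0.39, 0.001]
contact_force: [-0.1, -0.3, 0.2]
gripper_width: 0.0005
finger_force: 0.0
```

```bash
python3 -c "
from h import *
loc(); plan(tgt(-.036,0,.14))
im,d=optics.grab_frame('wrist');cv2.imwrite('pics/w1.png',im[:,:,::-1])
p=optics.camera_params('wrist');print(p)"
```

```text
t 1.6 cass x,y,ztip -0.0382 -0.0043 0.1758 F [-0.09 -0.35  0.21] w 0.0004961467400629711 0.0
lin [ 0.0071 -0.0146  0.1193] dr [ 0.0002 -0.0002 -0.0038]
{'camera_matrix': array([[309.70691629,   0.        , 319.76145077],
       [  0.        , 309.70691629, 197.46013488],
       [  0.        ,   0.        ,   1.        ]]), 'extrinsics': array([[ 2.47400606e-01, -9.68913199e-01,  3.90850853e-04,
        -2.12059242e-01],
       [ 9.42758692e-01,  2.40629227e-01, -2.30875774e-01,
        -4.14472326e-01],
       [ 2.23604535e-01,  5.74872844e-02,  9.72983157e-01,
        -4.62923121e-01],
       [ 0.00000000e+00,  0.00000000e+00,  0.00000000e+00,
         1.00000000e+00]])}
```

View pics/w1.png

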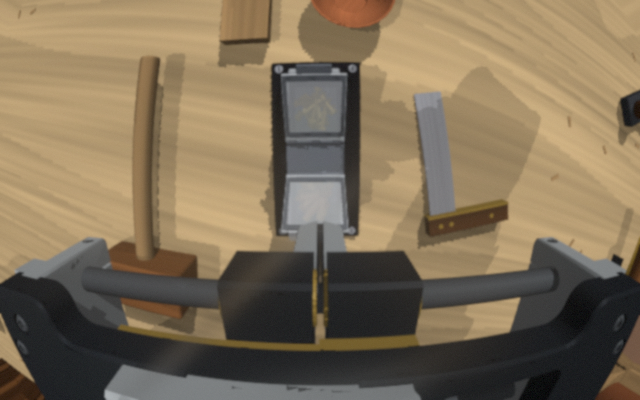

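The wrist view is well aligned. Dock screws show at (279,69), (352,69) and (350,231), and the housing spans about columns 286–346. I'll refine the centre from it.

```bash
cat > wr.py <<'E'
from h import *
def wray(px,h):
    p=optics.camera_params('wrist');K=np.array(p["camera_matrix"]);E=np.array(p["extrinsics"]);C=np.linalg.inv(E)[:3,3]
    a=(np.array(px,float)-K[:2,2])/K[0,0];r=np.linalg.norm(a,axis=1)
    dd=np.c_[a[:,0]*np.sin(r)/r,-a[:,1]*np.sin(r)/r,-np.cos(r)]@E[:3,:3]
    W=C+dd*((h-C[2])/dd[:,2])[:,None]
    q=W-np.r_[O,0];return np.c_[q@u,q@v]
E
python3 -c "
from wr import *
print(wray([(278.5,69),(352,69),(350,231),(284,231)],.006).round(4))
im=cv2.imread('pics/w1.png');
for r in (150,160,165):print(im[r,270:365].max(1))
"
```

```text
[[ 0.0938  0.0411]
 [ 0.0929 -0.0411]
 [-0.0957 -0.04  ]
 [-0.0953  0.039 ]]
[177 149 112  69  54  47  48  48  50  45  50  47  47  48  47  57  77  95
 106 108 104 109 107 108 107 107 107 106 106 105 105 106 105 106 105 104
 103 103 104 107 107 108 105 107 107 107 106 104 107 107 107 108 105 107
 105 106 105 105 104 107 106 106 109 104 107 104 106 104 104 102  97  94
  86  76  60  46  43  44  43  43  44  44  45  43  46  43  46  48  56  89
 126 149 162 160 161]
[150 126  96  72  56  52  48  51  51  48  49  51  52  50  52  59  77  95
 106 109 107 108 107 109 109 109 108 107 106 105 106 106 106 106 104 106
 106 107 108 108 105 107 107 107 107 107 106 108 107 106 106 107 108 107
 107 107 106 107 106 107 107 105 107 105 108 106 105 105 106 103 103 100
  92  77  60  47  45  47  46  47  47  46  47  52  48  52  48  49  58  82
 119 144 153 158 158]
[126 109  92  74  58  54  51  52  49  51  50  51  50  53  50  54  69  87
 100 107 107 107 107 107 108 107 108 107 106 107 107 106 107 107 107 108
 108 107 107 108 107 107 109 106 107 108 108 107 105 107 109 107 107 108
 106 106 106 105 105 106 105 104 105 107 104 104 104 105 104 103  98  94
  86  76  62  49  49  45  50  48  47  49  51  50  50  50  52  54  61  94
 134 152 157 158 157]
```

Request:
drive_tool --steps '[{"linear": [0, -0.014, 0.1], "dr": [0, 0, -0.003], "hand": 0}, {"linear": [0, -0.014, 0.16], "dr": [0, 0, -0.003], "hand": 0}, {"linear": [0, -0.014, 0.2], "dr": [0, 0, -0.003], "hand": 0}, {"linear": [0, -0.014, 0.237], "dr": [0, 0, -0.003], "hand": 0}, {"linear": [0, -0.014, 0.237], "dr": [0, 0, -0.003], "hand": 0}, {"linear": [-0.029, -0.014, 0.253], "dr": [0, 0, -0.003], "hand": 0}, {"linear": [-0.056, -0.014, 0.269], "dr": [0, 0, -0.003], "hand": 0}, {"linear": [-0.075, -0.014, 0.28], "dr": [0, 0, -0.003], "hand": 0}, {"linear": [-0.089, -0.014, 0.293], "dr": [0, 0, -0.003], "hand": 0}, {"linear": [-0.089, -0.014, 0.293], "dr": [0, 0, -0.003], "hand": 0}, {"linear": [-0.089, -0.014, 0.293], "dr": [0, 0, -0.003], "hand": 0}]'

```text
clock: 3.02
eef_pos: [0.4558, -0.0971, 0.0986]
ee_rot: [3.116, 0.402, 0.0]
contact_force: [-0.7, 0.8, -0.3]
gripper_width: 0.0004
finger_force: 0.0
```

```bash
python3 -c "
from h import *
loc(); plan(tgt(-.065,0,.0815))"
```

```text
t 3.02 cass x,y,ztip -0.064 0.0012 0.0876 F [-0.71  0.76 -0.33] w 0.00036544391845361965 0.0
lin [-0.0033  0.0039  0.0205] dr [ 0.     -0.0001  0.0001]
```

Request:
drive_tool --steps '[{"linear": [0, 0.004, 0.007], "dr": [0, 0, 0], "hand": 0}, {"linear": [0, 0.004, 0.013], "dr": [0, 0, 0], "hand": 0}, {"linear": [0, 0.004, 0.018], "dr": [0, 0, 0], "hand": 0}, {"linear": [0, 0.004, 0.022], "dr": [0, 0, 0], "hand": 0}, {"linear": [0, 0.004, 0.024], "dr": [0, 0, 0], "hand": 0}, {"linear": [0, 0.004, 0.024], "dr": [0, 0, 0], "hand": 0}]'

```text
clock: 3.78
eef_pos: [0.4561, -0.0984, 0.0921]
ee_rot: [3.115, 0.402, 0.001]
contact_force: [-3.9, 1.7, 11.8]
gripper_width: 0.0006
finger_force: 6.2
```

```bash
python3 -c "
from h import *
loc()"
```

```text
t 3.77 cass x,y,ztip -0.064 -0.0001 0.0811 F [-3.92  1.71 11.82] w 0.0005580324982829616 6.224858583882451
```

Request:
drive_tool --steps '[{"linear": [0, 0, 0.002], "dr": [0, 0, 0], "hand": 0}, {"linear": [0, 0, 0.002], "dr": [0, 0, 0], "hand": 0}, {"linear": [0, 0, -0.1], "dr": [0, 0, 0], "hand": 0}, {"linear": [0, 0, -0.22], "dr": [0, 0, 0], "hand": 0}, {"linear": [0.19, 0, -0.25], "dr": [0, 0, 0], "hand": 0}, {"linear": [0.37, 0, -0.25], "dr": [0, 0, 0], "hand": 0}, {"linear": [0.37, 0, -0.25], "dr": [0, 0, 0], "hand": 0}, {"linear": [0.37, 0, -0.25], "dr": [0, 0, 0], "hand": 0}]'

```text
clock: 4.78
eef_pos: [0.5626, -0.0701, 0.1658]
ee_rot: [-3.115, -0.403, 0.002]
contact_force: [-0.5, 0.9, -0.3]
gripper_width: 0.0002
finger_force: 0.0
```

```bash
python3 -c "
from wr import *
loc();plan(tgt(.048,0,.095)); plan(tgt(.065,0,.088))
im,d,w=cloud('scene')
X=(w-np.r_[O,0])@u;Y=(w-np.r_[O,0])@v
for x in np.arange(-.08,.0,.01):
  q=(abs(X-x)<.005)&(abs(Y)<.03)&(w[...,2]<.14)&(w[...,2]>.03);print(round(x,2),q.sum(),np.percentile(w[q][:,2],[50,90,97]).round(4))
"
```

```text
t 4.78 cass x,y,ztip 0.0462 0.0002 0.1548 F [-0.48  0.92 -0.32] w 0.00018140924147168563 0.0
lin [0.0063 0.0007 0.1994] dr [-0.0002  0.0006  0.0003]
lin [0.063  0.0008 0.2227] dr [-0.0002  0.0006  0.0003]
-0.08 45 [0.0824 0.0838 0.084 ]
-0.07 88 [0.0816 0.0836 0.0842]
-0.06 91 [0.0807 0.0829 0.0844]
-0.05 97 [0.081  0.0828 0.0833]
-0.04 82 [0.0811 0.083  0.0837]
-0.03 89 [0.0819 0.0836 0.0845]
-0.02 95 [0.0818 0.0834 0.0843]
-0.01 105 [0.0784 0.0812 0.0828]
```

Cover b now lies flat at about 0.0815 m, so it's shut. Next is cover a.

Request:
drive_tool --steps '[{"linear": [0.006, 0, 0.1], "dr": [0, 0, 0], "hand": 0}, {"linear": [0.006, 0, 0.15], "dr": [0, 0, 0], "hand": 0}, {"linear": [0.006, 0, 0.18], "dr": [0, 0, 0], "hand": 0}, {"linear": [0.006, 0, 0.199], "dr": [0, 0, 0], "hand": 0}, {"linear": [0.025, 0, 0.207], "dr": [0, 0, 0], "hand": 0}, {"linear": [0.045, 0, 0.215], "dr": [0, 0, 0], "hand": 0}, {"linear": [0.061, 0, 0.223], "dr": [0, 0, 0], "hand": 0}, {"linear": [0.061, 0, 0.23], "dr": [0, 0, 0], "hand": 0}, {"linear": [0.061, 0, 0.236], "dr": [0, 0, 0], "hand": 0}, {"linear": [0.061, 0, 0.242], "dr": [0, 0, 0], "hand": 0}, {"linear": [0.061, 0, 0.246], "dr": [0, 0, 0], "hand": 0}, {"linear": [0.061, 0, 0.246], "dr": [0, 0, 0], "hand": 0}]'

```text
clock: 6.32
eef_pos: [0.5809, -0.0655, 0.0926]
ee_rot: [-3.116, -0.402, 0.001]
contact_force: [-1.0, 0.2, 2.3]
gripper_width: 0.0006
finger_force: 1.3
```

```bash
python3 -c "
from h import *
loc()"
```

```text
t 6.33 cass x,y,ztip 0.065 0.0 0.0816 F [-0.98  0.22  2.34] w 0.0006352553562086267 1.3418373468448408
```

Next, press about 1 mm more, then lift off and look.

Request:
drive_tool --steps '[{"linear": [0, 0, 0.002], "dr": [0, 0, 0], "hand": 0}, {"linear": [0, 0, 0.004], "dr": [0, 0, 0], "hand": 0}, {"linear": [0, 0, 0.004], "dr": [0, 0, 0], "hand": 0}]'

```text
clock: 6.7
eef_pos: [0.581, -0.0655, 0.0922]
ee_rot: [3.115, 0.402, 0.0]
contact_force: [-5.5, 0.2, 10.4]
gripper_width: 0.0002
finger_force: 5.3
```

Request:
drive_tool --steps '[{"linear": [0, 0, -0.1], "dr": [0, 0, 0], "hand": 0}, {"linear": [-0.1, 0, -0.25], "dr": [0, 0, 0], "hand": 94}, {"linear": [-0.217, 0, -0.25], "dr": [0, 0, 0], "hand": 94}, {"linear": [-0.217, 0, -0.25], "dr": [0, 0, 0], "hand": 94}, {"linear": [-0.217, 0, -0.25], "dr": [0, 0, 0], "hand": 94}, {"linear": [-0.217, 0, -0.25], "dr": [0, 0, 0], "hand": 94}]'

```text
clock: 7.45
eef_pos: [0.5186, -0.0817, 0.1659]
ee_rot: [-3.115, -0.403, 0.001]
contact_force: [1.1, 0.3, 0.0]
gripper_width: 0.0467
finger_force: 0.0
```

```bash
python3 -c "
from wr import *
loc();plan(tgt(0,0,.041))
im,d,w=cloud('scene')
X=(w-np.r_[O,0])@u;Y=(w-np.r_[O,0])@v
for x in np.arange(-.08,.085,.01):
  q=(abs(X-x)<.005)&(abs(Y)<.03)&(w[...,2]<.13)&(w[...,2]>.03);print(round(x,2),q.sum(),np.percentile(w[q][:,2],[50,90,97]).round(4))
f,_=optics.grab_frame('wrist')
o=np.concatenate([cv2.resize(im[145:265,190:300],(400,436)),cv2.resize(f[40:280,210:430],(400,436))],1)
cv2.imwrite('pics/w2.png',o[:,:,::-1])
"
```

```text
t 7.45 cass x,y,ztip 0.0006 0.0001 0.1549 F [1.05 0.31 0.03] w 0.0467319055328657 0.0
lin [-0.0018  0.0004  0.3797] dr [-0.0001  0.0002  0.0003]
-0.08 52 [0.0823 0.0833 0.0838]
-0.07 91 [0.0813 0.0831 0.0844]
-0.06 85 [0.0811 0.0827 0.0836]
-0.05 92 [0.0813 0.0833 0.0841]
-0.04 86 [0.0814 0.0833 0.0839]
-0.03 91 [0.0813 0.0829 0.0834]
-0.02 93 [0.0815 0.0835 0.0839]
-0.01 100 [0.0785 0.0818 0.0835]
-0.0 84 [0.0782 0.0795 0.08  ]
0.01 76 [0.0788 0.0827 0.0833]
0.02 105 [0.0813 0.0833 0.0839]
0.03 108 [0.081  0.0829 0.0834]
0.04 103 [0.0811 0.0829 0.0833]
0.05 111 [0.0811 0.0833 0.0838]
0.06 115 [0.0812 0.0826 0.0834]
0.07 392 [0.0553 0.082  0.0831]
0.08 115 [0.0806 0.0829 0.0835]
```

View pics/w2.png

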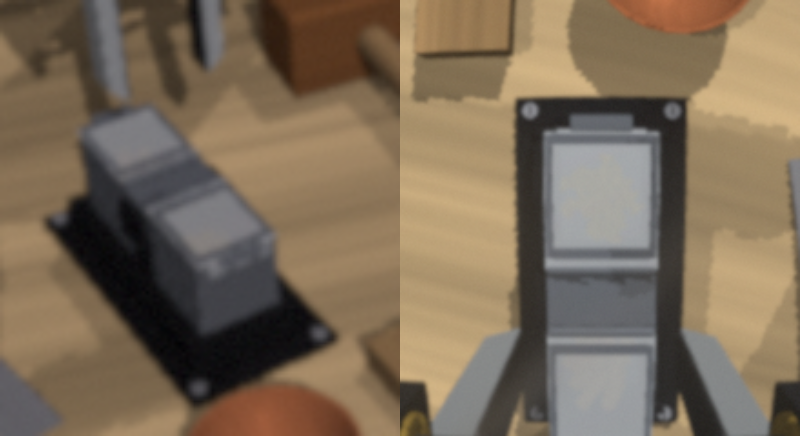

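Both covers are flat and shut. Next I'll wait for the fingers to open fully, then descend around the catches.

Request:
drive_tool --steps '[{"linear": [-0.002, 0, 0], "dr": [0, 0, 0], "hand": 94}, {"linear": [-0.002, 0, 0], "dr": [0, 0, 0], "hand": 94}, {"linear": [-0.002, 0, 0], "dr": [0, 0, 0], "hand": 94}, {"linear": [-0.002, 0, 0], "dr": [0, 0, 0], "hand": 94}, {"linear": [-0.002, 0, 0.05], "dr": [0, 0, 0], "hand": 94}, {"linear": [-0.002, 0, 0.13], "dr": [0, 0, 0], "hand": 94}, {"linear": [-0.002, 0, 0.21], "dr": [0, 0, 0], "hand": 94}, {"linear": [-0.002, 0, 0.29], "dr": [0, 0, 0], "hand": 94}, {"linear": [-0.002, 0, 0.34], "dr": [0, 0, 0], "hand": 94}, {"linear": [-0.002, 0, 0.378], "dr": [0, 0, 0], "hand": 94}, {"linear": [-0.002, 0, 0.378], "dr": [0, 0, 0], "hand": 94}]'

```text
clock: 8.93
eef_pos: [0.5172, -0.082, 0.0524]
ee_rot: [-3.115, -0.402, 0.002]
contact_force: [0.6, 0.1, 1.5]
gripper_width: 0.0938
finger_force: 0.0
```

```bash
python3 -c "
from h import *
loc();plan(tgt(0,0,.041))"
```

```text
t 8.93 cass x,y,ztip -0.0008 0.0002 0.0414 F [0.63 0.06 1.49] w 0.09375678701835745 0.0
lin [0.0026 0.0005 0.0012] dr [-0.0002  0.0005  0.0001]
```

Request:
drive_tool --steps '[{"linear": [0, 0, 0], "dr": [0, 0, 0], "hand": 45}, {"linear": [0, 0, 0], "dr": [0, 0, 0], "hand": 45}, {"linear": [0, 0, 0], "dr": [0, 0, 0], "hand": 45}, {"linear": [0, 0, 0], "dr": [0, 0, 0], "hand": 45}, {"linear": [0, 0, 0], "dr": [0, 0, 0], "hand": 45}, {"linear": [0, 0, 0], "dr": [0, 0, 0], "hand": 45}, {"linear": [0, 0, 0], "dr": [0, 0, 0], "hand": 45}, {"linear": [0, 0, 0], "dr": [0, 0, 0], "hand": 45}, {"linear": [0, 0, 0], "dr": [0, 0, 0], "hand": 45}]' --force 35

```text
clock: 10.05
eef_pos: [0.5177, -0.0823, 0.0535]
ee_rot: [3.115, 0.402, 0.001]
contact_force: [-0.6, -1.4, 6.3]
gripper_width: 0.0514
finger_force: 35.0
```

The opening of 51.4 mm at 35 N means both catches are fully in. Now the lift, slowly at first.

Request:
drive_tool --steps '[{"linear": [0, 0, -0.01], "dr": [0, 0, 0], "hand": 45}, {"linear": [0, 0, -0.025], "dr": [0, 0, 0], "hand": 45}, {"linear": [0, 0, -0.045], "dr": [0, 0, 0], "hand": 45}, {"linear": [0, 0, -0.07], "dr": [0, 0, 0], "hand": 45}, {"linear": [0, 0, -0.095], "dr": [0, 0, 0], "hand": 45}, {"linear": [0, 0, -0.12], "dr": [0, 0, 0], "hand": 45}, {"linear": [0, 0, -0.15], "dr": [0, 0, 0], "hand": 45}, {"linear": [0, 0, -0.18], "dr": [0, 0, 0], "hand": 45}, {"linear": [0, 0, -0.21], "dr": [0, 0, 0], "hand": 45}, {"linear": [0, 0, -0.24], "dr": [0, 0, 0], "hand": 45}]'

```text
clock: 11.3
eef_pos: [0.5175, -0.0821, 0.1256]
ee_rot: [-3.116, -0.402, -0.0]
contact_force: [-0.5, -0.2, -5.0]
gripper_width: 0.0518
finger_force: 35.0
```

```bash
python3 -c "
from h import *
loc()
im,d,w=cloud('scene')
o=np.concatenate([cv2.resize(im[100:280,170:330],(400,450)),cv2.resize(optics.grab_frame('wrist')[0][20:320,180:460],(400,450))],1)
cv2.imwrite('pics/w3.png',o[:,:,::-1])"
```

```text
t 11.3 cass x,y,ztip -0.0006 0.0 0.1146 F [-0.51 -0.16 -4.97] w 0.05182043908560063 34.998545944690704
```

View pics/w3.png

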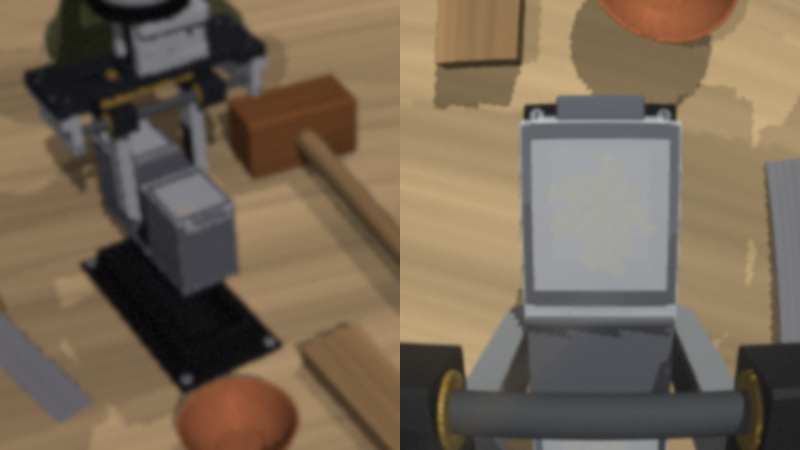

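The cassette is out of the dock, level, held by its catches, with its covers shut. Its underside is at about 0.078 m, so I'll raise it another 45 mm and let it settle.

Request:
drive_tool --steps '[{"linear": [0, 0, -0.04], "dr": [0, 0, 0], "hand": 45}, {"linear": [0, 0, -0.08], "dr": [0, 0, 0], "hand": 45}, {"linear": [0, 0, -0.115], "dr": [0, 0, 0], "hand": 45}, {"linear": [0, 0, -0.14], "dr": [0, 0, 0], "hand": 45}, {"linear": [0, 0, -0.15], "dr": [0, 0, 0], "hand": 45}, {"linear": [0, 0, -0.15], "dr": [0, 0, 0], "hand": 45}, {"linear": [0, 0, -0.15], "dr": [0, 0, 0], "hand": 45}, {"linear": [0, 0, -0.15], "dr": [0, 0, 0], "hand": 45}, {"linear": [0, 0, -0.15], "dr": [0, 0, 0], "hand": 45}]'

```text
clock: 12.52
eef_pos: [0.5174, -0.0821, 0.1698]
ee_rot: [-3.116, -0.402, 0.0]
contact_force: [-0.1, -0.3, -5.5]
gripper_width: 0.0517
finger_force: 35.0
```

```bash
python3 -c "
from h import *
loc()
im,d,w=cloud('scene')
X=(w-np.r_[O,0])@u;Y=(w-np.r_[O,0])@v
for x in(-.07,-.04,.03,.05,.07):
  q=(abs(X-x)<.006)&(abs(Y)<.02)&(w[...,2]<.23)&(w[...,2]>.1);print(x,q.sum(),np.percentile(w[q][:,2],[3,50,90]).round(4) if q.sum() else '')
q=(abs(X-.075)<.006)&(abs(Y)<.02)&(w[...,2]>.06);print('front face bottom',w[q][:,2].min())
s=arm.state();print(abs(s['qd']).max())
if s['finger_force']>20 and s['gripper_width']>.048 and s['contact_force'][2]<-3: print(order.close_job())"
```

```text
t 12.53 cass x,y,ztip -0.0006 0.0001 0.1588 F [-0.1  -0.26 -5.54] w 0.051661688155898965 34.99848693609238
-0.07 18 [0.1966 0.198  0.1994]
-0.04 39 [0.1968 0.1979 0.199 ]
0.03 72 [0.1965 0.1981 0.1992]
0.05 75 [0.1965 0.198  0.1993]
0.07 536 [0.1249 0.1597 0.1977]
front face bottom 0.12199595406828215
0.001857336915606364
the job is handed in; nothing more can be done
None
```

I handed the job in at 12.5 s: both covers are shut and the cassette is held still and level by its squeezed catches, with its underside about 12 cm above the bench; no verdict came back.

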